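Set up the board-washing bath

ROBOT

A 6-joint arm with a two-finger parallel gripper is mounted at the origin on the work surface. World frame = base frame: x ahead of the robot, y to its left, z up, the work surface at z = 0. Lengths are in m, angles in rad, forces in N, time in s.
With the tool pointing down it reaches from about 0.35 to 0.775 m from the base axis. Payload 7.3 kg.
Tool frame: the origin (TCP) lies midway between the tips of the shut fingers; the grasp point (between the pads) lies 19 mm behind it (r.grip_point_offset is the distance from the TCP to the grasp point, in m); z points along the fingers, y is the line along which they close (so a half turn about z gives the same grasp; the last joint's range is limited). The gripper opens to 92 mm and grips with 3 to 60 N. Pads are 19 mm wide; open, the fingers measure 130 mm over their backs; the gripper's body (75 mm by 190 mm) begins 47 mm behind the grasp point.
Start: joints at [0.957, 0.342, 1.524, -0, 1.275, -0.146], TCP at [0.237, 0.469, 0.227] pointing down, gripper open.
Joint ranges: [-2.53, 2.53], [-0.77, 2.02], [0.04, 2.7], [-1, 4.14], [0.28, 2.66], [-3.11, 3.11]. Speed limits (rad/s): [2.57, 2.57, 3.14, 3.14, 3.14, 3.14].

INTERFACE

Orientations are given as [roll, pitch, yaw] about the fixed x, y, z axes, in that order (R = Rz(yaw) Ry(pitch) Rx(roll)).
In Python, from station import r gives the robot as it stands. The module is installed in compiled form; this text tells all that it offers.
- The arm moves only by the shell command python3 -m jog 'ROWS' [FORCE]. ROWS is JSON, a list of rows, each an object of numbers: "dx", "dy", "dz": the shift along the tool's x, y, z each as a share of 0.4 m, from -1 to 1; "wx", "wy", "wz": the turn, a rotation vector about the tool's x, y, z each as a share of pi/2 rad, from -1 to 1; "fingers": the gripper's target within -1 to 1 (fully open at 1, half-way at 0, shut at -1). In form: [{"dx": .., "dy": .., "dz": .., "wx": .., "wy": .., "wz": .., "fingers": ..}, ...]. A call has 1 to 5 rows; each row shifts and turns the commanded pose from where the row before left it, along the tool's axes as they then stand; what a row does not reach is not made up. A row lasts 1/12 s, in which the tool goes at most 41.7 mm and 7.16 degrees, less where a joint would pass 70% of its speed; a pose out of reach is approached as far as the arm can. A call with a number of a shift or a turn outside -1 to 1 is refused whole. A call with a gripper value outside its range is refused whole. The fingers move at their own pace and stop on an object; FORCE is the grip in N (left out, the last holds). Time passes only in rows, so rows that do not move let the fingers close. It gives the time, the measured TCP pose, the force, the opening and the grip force at its end, in the units of the state.
- r.get_state(): the state, without advancing time (a new reading comes with each control period).
- r.snapshot(name): name is "side" or "top"; returns (picture, depth): 384x512x3 uint8, blue, green, red; 384x512 float32, m along the optical axis (not along the pixel's ray), 0 where there is no reading.
- r.camera_params(name): a dict with "fov_y" (degrees; the focal length in pixels is half the picture's height over the tangent of half this angle, whatever the lens; pixels are square), "cx", "cy" (the principal point, pixels), "T" (4x4, takes a point from camera to world coordinates). Camera axes: x right, y up, looking along -z (the intrinsics and any distortion apply to the point x, -y, -z); pixel columns grow to the right and rows downward; lengths in m; the calibration is good to about 2 mm. A picture is of the moment at which its call begins. camera_params takes no time and is no camera call.
- r.finish_job(): hands the job in; it is judged then, once.
Trained networks look in the newest picture that a camera, given by its name, has taken for a name from the list of things; names that differ only in an ending like _2 or _b are one class to them, and where a whole thing is asked for, a point or a joint stands for the part that bears it (a point fixed in the world has none). Each returns a list of dicts, best first, with "p" (0 to 1); they miss things now and then, are a little off and sometimes report something else, mostly with a low value. They report only what shows in the picture. A call takes as long as a camera call. They do not tell look-alikes from the thing itself.
- r.look_for(name, camera): "extent" ([left, top, right, bottom] in pixels, round what is visible of it).
- r.silhouettes(name, camera): "region" (384x512 bool, what is visible of it) and "extent" ([left, top, right, bottom] in pixels, round what is visible of it).
The state is a dict: "time": time; "joint_positions": joint angles; "joint_vel": joint speeds; "joint_torque": joint torques, N m; "tool_pos": TCP position; "orientation": TCP orientation; "force": force on the tool from outside, world axes, zero at the start; "ft_torque": the same for the moment, N m; "width": opening from 0.0 (shut) to 1.0 (fully open); "grasp_force": force on a finger pad.
Only numpy, scipy, OpenCV 4.12 (cv2) and the standard library are available. Lean on these libraries where they do the work, as an engineer would, in place of code of your own. Each camera call takes 0.05 s, during which the arm holds its last target. There are 200 camera calls.

TASK

Set up the washing bath: stand the narrow pan inside the wide pan, fully home on its floor, with its handle turned well away from the wide pan's handle (about a quarter turn or more). Then slide the circuit board that has the white hanger straight up out of the slotted rack and hang it in the narrow pan, its hanger bar resting across that pan's rim and the board hanging upright inside. Set things down rather than drop them, leave the wide pan where it stands, and do not disturb the other board or the other things on the bench.

Things in the scene. Friction and masses are not known exactly. Their poses are not given: they have to be found in the camera images.
- bath_pan_center (a point): Wide steel pan, loose, 0.5 kg, upright on the bench: point on its axis half-way up (31 mm above its underside), z up. Round, 62 mm tall, outer radius 52 mm at the foot, 62 mm at the rim, wall 4 mm, floor 4 mm thick. Its black round handle (12 mm thick) leaves the wall along +x at 46 mm height and sweeps up and out to its tip.
- bath_pan_tip (a point): End of the wide pan's handle: 148 mm from the pan's axis along +x, 98 mm above the pan's underside; same axes as bath_pan_center.
- dip_pan_center (a point): Narrow steel pan, loose, about 0.16 kg, upright on the bench: point on its axis half-way up (38 mm above its underside), z up. Round, 76 mm tall, outer radius 42 mm at the foot, 48 mm at the rim, wall 3.5 mm, floor 4 mm. A straight level black handle, 12 mm wide, 14 mm tall (60 to 74 mm above the underside), runs along +x from 54 to 142 mm from the axis.
- dip_pan_grip (a point): Good place to pinch the narrow pan's handle from above: middle of the handle's section, 85 mm from the pan's axis along +x, 67 mm above the underside; same axes.
- dip_pan_tip (a point): End of the narrow pan's handle, 142 mm from the axis along +x, 67 mm above the underside.
- board_tab (a point): Centre of the white grip tab on the hanger of a circuit board (loose, about 70 g in all), z up. Tab: 12 mm thick (x), 30 wide (y), 24 tall. It stands in the middle of a white bar, 12 mm thick (x), 116 long (y), 12 tall, along the board's top edge. This point is 24 mm above the bar's underside and 84 mm above the board's lower edge.
- rack: Grey slotted rack fixed to the bench; origin at the centre of its underside. 130 mm along x, 77 mm along y, 40 mm tall, floor 8 mm thick. Two slots, at x = -30 and +30 mm, each 6 mm wide, hold a board upright with its faces to +x and -x; the slots are 32 mm deep. The hanger board stands in one of them, the plain board in the other.
- bath_pan: The wide pan again; origin at the centre of its underside.
- dip_pan: The narrow pan again; origin at the centre of its underside. Home, it stands on the wide pan's floor, dip_pan_center 11 mm above bath_pan_center, its handle 2 mm clear of the wide pan's rim; directly above the wide pan's up-swept handle it would be held up.
- board: The board with the hanger again: 4 mm thick (x), 64 wide (y), 60 tall; origin at the middle of its lower edge. Hung with the bar on the narrow pan's rim, board_tab is 62 mm above dip_pan_center.
- spare_board: Plain circuit board without hanger, in the rack's other slot, 4 x 64 x 60 mm tall; origin at the middle of its lower edge. Leave alone.
- relay_a: Bystander: relay in a white socket, 38 x 30 mm, 46 mm tall; origin under its centre.
- relay_b: Bystander: a second relay like it.
- spool: Bystander: grey spool, radius 27 mm, 38 mm tall; origin under its centre.
- screwdriver: Bystander: screwdriver lying on the bench, 120 mm long, less than 40 mm tall.
- adapter: Bystander: black plug-in power adapter, 48 x 68 mm, 42 mm tall, two 18 mm pins on one end; origin under its centre.
- flux_jar: Bystander: amber jar, radius 25 mm, 55 mm tall; origin under its centre.
Things that resemble listed ones, but are neither listed nor needed, are in the scene too. What is shaped like the board but black or pink is not meant.

How it is judged:
On the way, in this order (a step that is already met when the one before it is completed fails the run):
1. the narrow pan stands home in the wide pan with the handles well apart (z of dip_pan_center in the frame of bath_pan_center between 0.006 and 0.014 m and horizontal distance between dip_pan_center and bath_pan_center below 0.012 m and angle between each of dip_pan_center, bath_pan_center's own z axis and vertical below 0.06 rad and horizontal distance between dip_pan_tip and bath_pan_tip above 0.14 m), for 0.2 s.
2. the hanger board is lifted clear of the rack (z of board_tab in the frame of rack above 0.132 m), for 0.1 s.
At the end, for the whole second after the job is handed in: Narrow pan home in the wide one (centre 6 to 14 mm above its centre, axes within 12 mm), both tilted under 0.06 rad, handle ends over 140 mm apart. Tab 56 to 68 mm above the narrow pan's centre, within 25 mm sideways, tilted under 0.15 rad. Wide pan within 40 mm of its start. At rest (all of step 1 and z of board_tab in the frame of dip_pan_center between 0.056 and 0.068 m and horizontal distance between board_tab and dip_pan_center below 0.025 m and angle between board_tab's own z axis and vertical below 0.15 rad and distance of bath_pan_center from where it was at the start of the episode below 0.04 m and linear speed of dip_pan below 0.02 m/s and linear speed of board below 0.03 m/s); the robot touches nothing.
It fails at once if a bystander or the plain board moved more than 30 mm (distance of any of spare_board, relay_a, relay_b, spool, screwdriver, adapter, flux_jar from where it was at the start of the episode above 0.03 m).
It fails at once if the narrow pan is dropped (faster than 0.6 m/s with no finger on it) (contact force between the fingers and dip_pan below 0.05 N and linear speed of dip_pan above 0.6 m/s).
It fails at once if the hanger board is dropped (faster than 0.6 m/s with no finger on it) (contact force between the fingers and board below 0.05 N and linear speed of board above 0.6 m/s).
It also fails if it takes over 64 s, if anything falls off the work surface, if the arm or the gripper's body presses on something with over 40 N, if the wrist force passes 120 N, or if a joint passes its speed limit or range.

## Working session

There is one attempt and no reset: what is moved stays moved. The work goes in short steps, Python scripts to look and compute and a shell command to move; the robot and the scene stay as the last step left them, time stands still between calls to the robot, and variables do not carry over. Pictures are saved under pics/ and viewed, at most 10 in all, crops included, and the job is handed in when it is done.

```bash
mkdir -p pics
cat > h.py <<'E'
import numpy as np, cv2
from station import r
def cloud(cam,d):
    p=r.camera_params(cam); f=d.shape[0]/2/np.tan(np.radians(p["fov_y"])/2)
    v,u=np.mgrid[:d.shape[0],:d.shape[1]]
    P=np.stack([(u-p["cx"])/f*d,-(v-p["cy"])/f*d,-d],-1)
    T=np.array(p["T"]); return P@T[:3,:3].T+T[:3,3]
E
python3 - <<'E'
from h import *
for c in ["top","side"]:
    im,d=r.snapshot(c); cv2.imwrite(f"pics/{c}0.png",im); np.save(c+"0.npy",cloud(c,d)); np.save(c+"d.npy",d)
    p=r.camera_params(c); print(c,{k:v for k,v in p.items() if k!="T"},np.round(p["T"],3).tolist())
    for n in ["bath_pan","dip_pan","board","rack","spare_board","relay_a","spool","screwdriver","adapter","flux_jar"]:
        print(n,[(np.round(x["extent"]).astype(int).tolist(),round(x["p"],2)) for x in r.look_for(n,c)][:4])
print(r.get_state())
E
```

```text
top {'fov_y': 52.2258995045642, 'cx': 253.58359116917157, 'cy': 199.48268551143073} [[0.12, 0.972, -0.202, 0.301], [-0.993, 0.117, -0.023, -0.015], [0.002, 0.203, 0.979, 1.122], [0.0, 0.0, 0.0, 1.0]]
bath_pan [([129, 160, 181, 222], 0.66), ([316, 180, 364, 249], 0.58)]
dip_pan [([130, 162, 182, 223], 0.95), ([232, 166, 273, 184], 0.54)]
board [([235, 164, 268, 181], 0.88), ([158, 108, 170, 145], 0.58), ([116, 258, 163, 270], 0.46), ([130, 161, 181, 224], 0.2)]
rack [([229, 176, 266, 213], 0.69), ([230, 164, 275, 182], 0.6)]
spare_board [([232, 188, 256, 199], 0.55), ([200, 218, 224, 250], 0.4), ([316, 180, 363, 246], 0.17)]
relay_a [([298, 140, 311, 157], 0.66), ([217, 133, 230, 147], 0.58), ([131, 160, 183, 222], 0.53)]
spool [([289, 237, 308, 255], 0.56)]
screwdriver [([210, 220, 224, 243], 0.6)]
adapter [([93, 189, 124, 210], 0.87)]
flux_jar [([392, 228, 416, 244], 0.88)]
side {'fov_y': 44.97462663255697, 'cx': 255.30260276694293, 'cy': 189.58967718886723} [[-0.914, 0.259, -0.312, 0.129], [-0.406, -0.577, 0.709, 0.844], [0.003, 0.774, 0.633, 0.833], [0.0, 0.0, 0.0, 1.0]]
bath_pan 
[... 377 characters left out ...]
]
flux_jar []
{'time': 1.1, 'joint_positions': array([ 9.56998193e-01,  3.42004401e-01,  1.52410459e+00,  4.11444778e-06,
        1.27537686e+00, -1.46007230e-01]), 'joint_vel': array([ 0.00103839,  0.00086734,  0.0011518 ,  0.00065103,  0.00074615,
       -0.0006435 ]), 'joint_torque': array([ 4.41779312e-04, -4.31140673e+01, -2.44478738e+01,  7.17896526e-02,
        4.82185883e-02,  5.84982899e-05]), 'tool_pos': array([0.23672723, 0.46862641, 0.22673662]), 'orientation': array([3.14148642e+00, 1.16438778e-05, 2.67380055e+00]), 'force': array([-0.02344641,  0.03556071, -0.01518441]), 'ft_torque': array([-0.0476728 , -0.04939075, -0.03610617]), 'grasp_force': 0.0, 'width': 1.001573933392574}
```

View pics/top0.png

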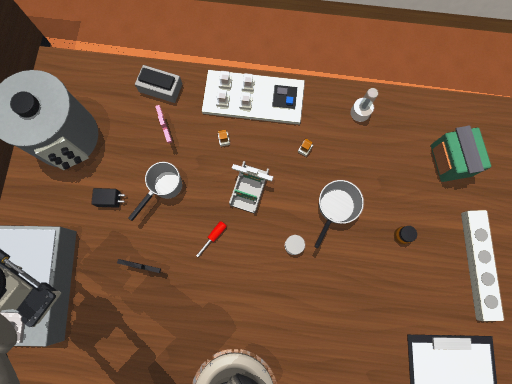

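View pics/side0.png

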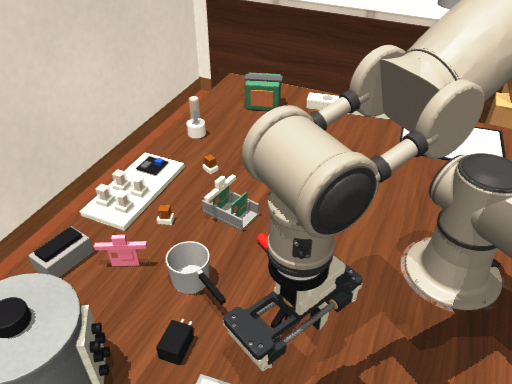

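The top picture shows the narrow pan at about (163,182) with its handle running to (131,218), and the wide pan at (341,203) with its handle running to (318,247). The rack is at (249,188), with the white hanger in the far slot at about (252,172). The pink board at (163,122) and the black one at (142,267) are decoys. The side picture agrees.

Run:
```python
from h import *
from scipy.optimize import least_squares
C=np.load("top0.npy"); im=cv2.imread("pics/top0.png"); d=np.load("topd.npy")
def reg(l,t,r_,b):
    m=np.zeros(d.shape,bool); m[t:b,l:r_]=1; return m&(d>0)
print("bench z",np.median(C[270:300,200:260,2]),C[200:215,270:290,2].mean())
def circ(P,R):
    f=lambda q:np.hypot(P[:,0]-q[0],P[:,1]-q[1])-q[2]
    s=least_squares(f,[*P[:,:2].mean(0),R],loss="soft_l1",f_scale=.002); return s.x
for nm,box,H,R in [("dip",(125,155,190,226),.076,.048),("bath",(310,175,370,252),.062,.062)]:
    m=reg(*box); P=C[m]; g=im[m].astype(int).max(1)
    rim=P[(abs(P[:,2]-H)<.005)&(g>75)]; c=circ(rim,R-.002)
    fl=P[(abs(P[:,2]-.006)<.008)&(g>110)]; 
    rr=np.hypot(*(P[:,:2]-c[:2]).T)
    h=P[(g<60)&(P[:,2]>.035)&(rr>R+.01)]
    w=h[:,:2]-c[:2]; a=np.arctan2(w[:,1].mean(),w[:,0].mean())
    print(nm,"rim",len(rim),c.round(4),"floor",len(fl),fl.mean(0).round(4),"handle n",len(h),"ang",np.degrees(a).round(1),"maxr",np.hypot(*w.T).max().round(3),"z",h[:,2].min().round(3),h[:,2].max().round(3))
m=reg(225,155,280,218); P=C[m]; I=im[m].astype(int); mn=I.min(1)
rk=P[(P[:,2]>.034)&(P[:,2]<.044)]
(c,s,a)=cv2.minAreaRect(rk[:,:2].astype(np.float32)*1000); print("rack",c,s,a)
for lo,hi in [(.055,.085),(.078,.095),(.095,.12),(.108,.13)]:
    q=P[(P[:,2]>lo)&(P[:,2]<hi)&(mn>120)]
    if len(q)>4:
        print(lo,hi,len(q),q.mean(0).round(4),cv2.minAreaRect(q[:,:2].astype(np.float32)*1000),q[:,2].max())
q=P[(P[:,2]>.075)]; print(len(q)); 
# side view
S=np.load("side0.npy"); im2=cv2.imread("pics/side0.png"); Q=S[170:235,195:262].reshape(-1,3); J=im2[170:235,195:262].reshape(-1,3).astype(int).min(1)
for lo,hi in [(.078,.095),(.095,.13)]:
    q=Q[(Q[:,2]>lo)&(Q[:,2]<hi)&(J>100)]; print("side",len(q),q.mean(0).round(4),cv2.minAreaRect(q[:,:2].astype(np.float32)*1000),q[:,2].max())
```

```text
bench z -0.0005164291066361848 0.002959190011690458
dip rim 186 [0.5452 0.2683 0.0463] floor 2396 [0.5291 0.2997 0.0008] handle n 51 ang 153.2 maxr 0.14 z 0.06 0.077
bath rim 233 [ 0.5433 -0.2299  0.0592] floor 2746 [ 0.5217 -0.242   0.0014] handle n 114 ang 155.2 maxr 0.151 z 0.052 0.105
rack (562.8418579101562, 29.18522071838379) (77.04912567138672, 130.4976348876953) 78.7198257446289
0.055 0.085 153 [0.5882 0.0235 0.0786] ((565.2539672851562, 28.607128143310547), (115.2001724243164, 67.23482513427734), 78.67236328125) 0.08471133742566206
0.078 0.095 110 [0.5918 0.0225 0.0799] ((591.9288330078125, 23.46832275390625), (114.79865264892578, 12.905606269836426), 78.67236328125) 0.08471133742566206
0.095 0.12 49 [0.5921 0.0231 0.1029] ((591.8572998046875, 23.52699089050293), (29.8214111328125, 12.248076438903809), 78.59214782714844) 0.10756509799148861
214
side 139 [0.5894 0.0287 0.0824] ((590.80224609375, 24.038055419921875), (116.00408935546875, 16.39484405517578), 77.95539855957031) 0.09489199772704715
side 59 [0.5891 0.0258 0.1013] ((589.7745361328125, 24.31338119506836), (30.18170928955078, 12.725269317626953), 79.34593200683594) 0.10569710543053867
```

```bash
cat >> h.py <<'E'
from scipy.spatial.transform import Rotation as Ro
def go(target,ydir_deg=None):
    """tool-frame move for tool-down: turn about z first, then shift. target = TCP"""
    s=r.get_state(); p=s["tool_pos"]; R=Ro.from_euler("xyz",s["orientation"]).as_matrix()
    t=0
    if ydir_deg is not None:
        cur=np.degrees(np.arctan2(R[1,1],R[0,1])); t=-((ydir_deg-cur+90)%180-90)
        R=R@Ro.from_rotvec([0,0,np.radians(t)]).as_matrix()
    d=R.T@(np.array(target)-p)
    print("wz total share",round(t/90,3),"deg",round(t,1),"| shift shares",(d/.4).round(4),"mm",(d*1000).round(1),"| from",p.round(4),"t",round(s["time"],1),"w",round(float(s["width"]),3),"F",s["force"].round(1))
E
python3 - <<'E'
from h import *
for cam,box in [("top",(120,150,195,230)),("side",(160,235,235,310))]:
    C=np.load(cam+"0.npy"); im=cv2.imread(f"pics/{cam}0.png")
    l,t,R,b=box; P=C[t:b,l:R].reshape(-1,3); g=im[t:b,l:R].reshape(-1,3).max(1)
    rr=np.hypot(P[:,0]-.5452,P[:,1]-.2683)
    h=P[(rr>.056)&(rr<.15)&(P[:,2]>.055)&(P[:,2]<.085)]
    v=cv2.fitLine(h[:,:2].astype(np.float32),cv2.DIST_HUBER,0,.01,.01).ravel()
    w=h[:,:2]-[.5452,.2683]; a=np.degrees(np.arctan2(w[:,1],w[:,0]))
    print(cam,len(h),"line ang",np.degrees(np.arctan2(v[1],v[0]))%180,"median dir",np.median(a),np.hypot(*w.T).max(),"z",np.percentile(h[:,2],[5,50,95]).round(4))
    a0=np.radians(np.median(a)); 
    print(" perp off of centre from line mm",1000*np.cross(v[:2],np.array([.5452,.2683])-v[2:]))
s=np.load("side0.npy")
E
```

```text
top 174 line ang 150.35286 median dir 151.25733230816118 0.14062219196089304 z [0.064  0.0723 0.0758]
 perp off of centre from line mm 1.421071892028225
side 269 line ang 151.04417 median dir 149.01057398525583 0.14257039007708716 z [0.0628 0.0728 0.0754]
 perp off of centre from line mm -2.84055427405977<stdin>:11: DeprecationWarning: Arrays of 2-dimensional vectors are deprecated. Use arrays of 3-dimensional vectors instead. (deprecated in NumPy 2.0)
```

Run:
```python
from h import *
go([.4712,.3102,.13],60.5)
```

```text
wz total share 0.03 deg 2.7 | shift shares [-0.7052 -0.0561  0.2418] mm [-282.1  -22.4   96.7] | from [0.2367 0.4686 0.2267] t 1.1 w 1.002 F [-0.  0. -0.]
```

```bash
python3 -m jog '[{"wz":0.03,"fingers":-0.2},{"dx":-0.088,"dy":-0.007,"dz":0.03,"fingers":-0.2},{"dx":-0.088,"dy":-0.007,"dz":0.03,"fingers":-0.2},{"dx":-0.088,"dy":-0.007,"dz":0.03,"fingers":-0.2},{"dx":-0.088,"dy":-0.007,"dz":0.03,"fingers":-0.2}]' && python3 -m jog '[{"dx":-0.088,"dy":-0.007,"dz":0.03,"fingers":-0.2},{"dx":-0.088,"dy":-0.007,"dz":0.03,"fingers":-0.2},{"dx":-0.088,"dy":-0.007,"dz":0.03,"fingers":-0.2},{"dx":-0.088,"dy":-0.007,"dz":0.03,"fingers":-0.2},{"fingers":-0.2}]'
python3 - <<'E'
from h import *
go([.4712,.3102,.048],60.5)
E
```

```text
wz total share 0.03 deg 2.7 | shift shares [-0.7052 -0.0561  0.4468] mm [-282.1  -22.4  178.7] | from [0.2367 0.4686 0.2267] t 1.1 w 1.002 F [-0.  0. -0.]invalid input
```

```bash
python3 -m jog '[{"dx":0,"dy":0,"dz":0,"wx":0,"wy":0,"wz":0.03,"fingers":-0.2},{"dx":-0.088,"dy":-0.007,"dz":0.03,"wx":0,"wy":0,"wz":0,"fingers":-0.2},{"dx":-0.088,"dy":-0.007,"dz":0.03,"wx":0,"wy":0,"wz":0,"fingers":-0.2},{"dx":-0.088,"dy":-0.007,"dz":0.03,"wx":0,"wy":0,"wz":0,"fingers":-0.2},{"dx":-0.088,"dy":-0.007,"dz":0.03,"wx":0,"wy":0,"wz":0,"fingers":-0.2}]' && python3 -m jog '[{"dx":-0.088,"dy":-0.007,"dz":0.03,"wx":0,"wy":0,"wz":0,"fingers":-0.2},{"dx":-0.088,"dy":-0.007,"dz":0.03,"wx":0,"wy":0,"wz":0,"fingers":-0.2},{"dx":-0.088,"dy":-0.007,"dz":0.03,"wx":0,"wy":0,"wz":0,"fingers":-0.2},{"dx":-0.088,"dy":-0.007,"dz":0.03,"wx":0,"wy":0,"wz":0,"fingers":-0.2},{"dx":0,"dy":0,"dz":0,"wx":0,"wy":0,"wz":0,"fingers":-0.2}]'
python3 - <<'E'
from h import *
go([.4712,.3102,.048],60.5)
E
```

```text
time: 1.52
tool_pos: [0.3547, 0.3887, 0.1784]
orientation: [3.141, 0.0, 2.628]
force: [0.7, 0.9, -0.3]
width: 0.686
grasp_force: 0.0
time: 1.93
tool_pos: [0.4747, 0.3064, 0.1283]
orientation: [-3.139, 0.001, 2.622]
force: [-0.7, -0.6, 0.2]
width: 0.407
grasp_force: 0.0
wz total share -0.003 deg -0.3 | shift shares [0.0124 0.0044 0.2008] mm [ 4.9  1.8 80.3] | from [0.4747 0.3064 0.1283] t 1.9 w 0.407 F [-0.7 -0.6  0.2]
```

```bash
python3 -m jog '[{"dx":0,"dy":0,"dz":0.03,"wx":0,"wy":0,"wz":0,"fingers":-0.2},{"dx":0,"dy":0,"dz":0.05,"wx":0,"wy":0,"wz":0,"fingers":-0.2},{"dx":0,"dy":0,"dz":0.02,"wx":0,"wy":0,"wz":0,"fingers":-0.2},{"dx":0,"dy":0,"dz":0,"wx":0,"wy":0,"wz":0,"fingers":-0.2},{"dx":0,"dy":0,"dz":0,"wx":0,"wy":0,"wz":0,"fingers":-0.2}]'
python3 - <<'E'
from h import *
go([.4712,.3102,.048],60.5)
im,d=r.snapshot("top"); C=cloud("top",d); cv2.imwrite("pics/t1.png",cv2.resize(im[130:260,80:230],None,fx=4,fy=4))
E
```

```text
time: 2.35
tool_pos: [0.4705, 0.3107, 0.0908]
orientation: [-3.141, -0.0, 2.627]
force: [-0.4, -1.0, 0.2]
width: 0.402
grasp_force: 0.0
wz total share 0.0 deg 0.0 | shift shares [-2.30e-03 -1.00e-04  1.07e-01] mm [-0.9 -0.  42.8] | from [0.4705 0.3107 0.0908] t 2.4 w 0.402 F [-0.4 -1.   0.2]
```

View pics/t1.png

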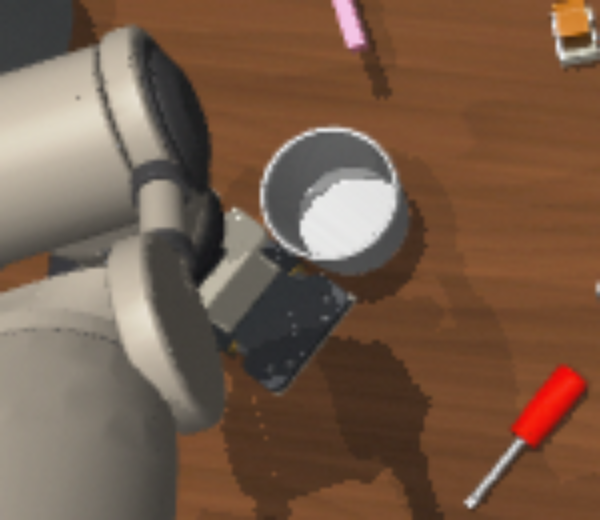

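The gripper is aligned over the handle at crop (285,270) and the pan is still in place. I'll go down and grip.

```bash
python3 -m jog '[{"dx":0,"dy":0,"dz":0.03,"wx":0,"wy":0,"wz":0,"fingers":-0.2},{"dx":0,"dy":0,"dz":0.04,"wx":0,"wy":0,"wz":0,"fingers":-0.2},{"dx":0,"dy":0,"dz":0.025,"wx":0,"wy":0,"wz":0,"fingers":-0.2},{"dx":0,"dy":0,"dz":0.012,"wx":0,"wy":0,"wz":0,"fingers":-0.2},{"dx":0,"dy":0,"dz":0,"wx":0,"wy":0,"wz":0,"fingers":-0.2}]' 60 && python3 -m jog '[{"dx":0,"dy":0,"dz":0,"wx":0,"wy":0,"wz":0,"fingers":-1},{"dx":0,"dy":0,"dz":0,"wx":0,"wy":0,"wz":0,"fingers":-1},{"dx":0,"dy":0,"dz":0,"wx":0,"wy":0,"wz":0,"fingers":-1},{"dx":0,"dy":0,"dz":0,"wx":0,"wy":0,"wz":0,"fingers":-1},{"dx":0,"dy":0,"dz":0,"wx":0,"wy":0,"wz":0,"fingers":-1}]' 60
```

```text
time: 2.82
tool_pos: [0.4704, 0.3104, 0.0474]
orientation: [-3.141, -0.001, 2.627]
force: [0.5, 0.0, -0.8]
width: 0.401
grasp_force: 0.0
time: 3.23
tool_pos: [0.471, 0.3106, 0.0484]
orientation: [3.141, 0.0, 2.627]
force: [0.3, -0.3, 2.1]
width: 0.128
grasp_force: 60.0
```

```bash
python3 -m jog '[{"dx":0,"dy":0,"dz":-0.02,"wx":0,"wy":0,"wz":0,"fingers":-1},{"dx":0,"dy":0,"dz":-0.04,"wx":0,"wy":0,"wz":0,"fingers":-1},{"dx":0,"dy":0,"dz":-0.05,"wx":0,"wy":0,"wz":0,"fingers":-1},{"dx":0,"dy":0,"dz":-0.05,"wx":0,"wy":0,"wz":0,"fingers":-1},{"dx":0,"dy":0,"dz":-0.05,"wx":0,"wy":0,"wz":0,"fingers":-1}]' && python3 -m jog '[{"dx":0,"dy":0,"dz":-0.05,"wx":0,"wy":0,"wz":0,"fingers":-1},{"dx":0,"dy":0,"dz":-0.05,"wx":0,"wy":0,"wz":0,"fingers":-1},{"dx":0,"dy":0,"dz":-0.04,"wx":0,"wy":0,"wz":0,"fingers":-1},{"dx":0,"dy":0,"dz":-0.02,"wx":0,"wy":0,"wz":0,"fingers":-1},{"dx":0,"dy":0,"dz":0,"wx":0,"wy":0,"wz":0,"fingers":-1}]'
python3 - <<'E'
from h import *
th=65
b=np.array([.5433,-.2299]); a=np.radians(th)
go([*(b+.085*np.array([np.cos(a),np.sin(a)])),.205],th-90)
im,d=r.snapshot("side"); C=cloud("side",d); cv2.imwrite("pics/s1.png",im)
for s in r.silhouettes("dip_pan","side")[:2]:
    P=C[s["region"]&(d>0)]; print(s["p"],np.round(s["extent"]),np.percentile(P,[2,50,98],axis=0).round(3).tolist())
    g=im[s["region"]&(d>0)].max(1); Q=P[(g>60)]
    # rim points: top
    cen=np.array([.5452,.2683]); rr=np.hypot(*(Q[:,:2]-cen).T); 
    rim=Q[(rr>.042)&(rr<.052)&(Q[:,2]>.21)]
    A=np.c_[rim[:,:2]-cen,np.ones(len(rim))]; print(len(rim),np.linalg.lstsq(A,rim[:,2],rcond=None)[0].round(4))
E
```

```text
time: 3.65
tool_pos: [0.4705, 0.3103, 0.1332]
orientation: [-3.141, -0.0, 2.627]
force: [1.3, 1.3, -1.7]
width: 0.126
grasp_force: 60.0
time: 4.07
tool_pos: [0.4715, 0.3108, 0.1981]
orientation: [3.138, 0.002, 2.627]
force: [-1.0, -0.4, -1.2]
width: 0.126
grasp_force: 60.0
wz total share 0.95 deg 85.5 | shift shares [-0.9367  0.734  -0.0183] mm [-374.7  293.6   -7.3] | from [0.4715 0.3108 0.1981] t 4.1 w 0.126 F [-1.  -0.4 -1.2]
0.66 [160. 189. 220. 254.] [[0.424, 0.227, 0.15], [0.521, 0.308, 0.215], [0.591, 0.366, 0.296]]
174 [ 0.0358 -0.0198  0.2187]
```

View pics/s1.png

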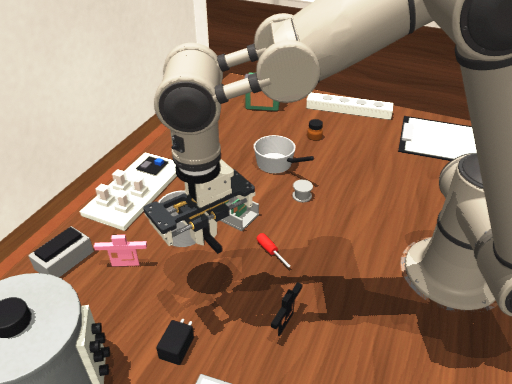

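The pan is held level, with its handle in the fingers at about (205,225), and nothing else has moved. Next is the turn, then the traverse.

```bash
python3 -m jog '[{"dx":0,"dy":0,"dz":0,"wx":0,"wy":0,"wz":0.04,"fingers":-1},{"dx":0,"dy":0,"dz":0,"wx":0,"wy":0,"wz":0.07,"fingers":-1},{"dx":0,"dy":0,"dz":0,"wx":0,"wy":0,"wz":0.07,"fingers":-1},{"dx":0,"dy":0,"dz":0,"wx":0,"wy":0,"wz":0.07,"fingers":-1},{"dx":0,"dy":0,"dz":0,"wx":0,"wy":0,"wz":0.07,"fingers":-1}]' >/dev/null && python3 -m jog '[{"dx":0,"dy":0,"dz":0,"wx":0,"wy":0,"wz":0.07,"fingers":-1},{"dx":0,"dy":0,"dz":0,"wx":0,"wy":0,"wz":0.07,"fingers":-1},{"dx":0,"dy":0,"dz":0,"wx":0,"wy":0,"wz":0.07,"fingers":-1},{"dx":0,"dy":0,"dz":0,"wx":0,"wy":0,"wz":0.07,"fingers":-1},{"dx":0,"dy":0,"dz":0,"wx":0,"wy":0,"wz":0.07,"fingers":-1}]' && python3 -m jog '[{"dx":0,"dy":0,"dz":0,"wx":0,"wy":0,"wz":0.07,"fingers":-1},{"dx":0,"dy":0,"dz":0,"wx":0,"wy":0,"wz":0.07,"fingers":-1},{"dx":0,"dy":0,"dz":0,"wx":0,"wy":0,"wz":0.07,"fingers":-1},{"dx":0,"dy":0,"dz":0,"wx":0,"wy":0,"wz":0.05,"fingers":-1},{"dx":0,"dy":0,"dz":0,"wx":0,"wy":0,"wz":0.02,"fingers":-1}]' && python3 -m jog '[{"dx":-0.02,"dy":0.016,"dz":0,"wx":0,"wy":0,"wz":0,"fingers":-1},{"dx":-0.04,"dy":0.032,"dz":0,"wx":0,"wy":0,"wz":0,"fingers":-1},{"dx":-0.06,"dy":0.047,"dz":0,"wx":0,"wy":0,"wz":0,"fingers":-1},{"dx":-0.06,"dy":0.047,"dz":0,"wx":0,"wy":0,"wz":0,"fingers":-1},{"dx":-0.06,"dy":0.047,"dz":0,"wx":0,"wy":0,"wz":0,"fingers":-1}]' && python3 -m jog '[{"dx":-0.06,"dy":0.047,"dz":0,"wx":0,"wy":0,"wz":0,"fingers":-1},{"dx":-0.06,"dy":0.047,"dz":0,"wx":0,"wy":0,"wz":0,"fingers":-1},{"dx":-0.06,"dy":0.047,"dz":0,"wx":0,"wy":0,"wz":0,"fingers":-1},{"dx":-0.06,"dy":0.047,"dz":0,"wx":0,"wy":0,"wz":0,"fingers":-1},{"dx":-0.06,"dy":0.047,"dz":0,"wx":0,"wy":0,"wz":0,"fingers":-1}]' >/dev/null;  python3 - <<'E'
from h import *
th=65
b=np.array([.5433,-.2299]); a=np.radians(th)
go([*(b+.085*np.array([np.cos(a),np.sin(a)])),.205],th-90)
E
```

```text
time: 5.0
tool_pos: [0.4701, 0.3101, 0.1942]
orientation: [-3.139, 0.001, 1.569]
force: [0.4, 0.3, -0.9]
width: 0.124
grasp_force: 60.0
time: 5.42
tool_pos: [0.4701, 0.3101, 0.1942]
orientation: [-3.14, 0.002, 1.13]
force: [0.3, -0.4, -0.9]
width: 0.126
grasp_force: 60.0
time: 5.83
tool_pos: [0.4983, 0.1896, 0.1948]
orientation: [-3.14, 0.001, 1.137]
force: [0.4, 0.3, -1.6]
width: 0.121
grasp_force: 60.0
wz total share 0.001 deg 0.1 | shift shares [-0.3896  0.3101 -0.0253] mm [-155.9  124.1  -10.1] | from [0.5326 0.0408 0.1949] t 6.2 w 0.122 F [ 1.  -1.1 -1.4]
```

```bash
python3 -m jog '[{"dx":-0.06,"dy":0.047,"dz":0,"wx":0,"wy":0,"wz":0,"fingers":-1},{"dx":-0.06,"dy":0.047,"dz":0,"wx":0,"wy":0,"wz":0,"fingers":-1},{"dx":-0.06,"dy":0.047,"dz":0,"wx":0,"wy":0,"wz":0,"fingers":-1},{"dx":-0.06,"dy":0.047,"dz":0,"wx":0,"wy":0,"wz":0,"fingers":-1},{"dx":-0.06,"dy":0.047,"dz":0,"wx":0,"wy":0,"wz":0,"fingers":-1}]' >/dev/null && python3 -m jog '[{"dx":-0.05,"dy":0.04,"dz":0,"wx":0,"wy":0,"wz":0,"fingers":-1},{"dx":-0.03,"dy":0.025,"dz":0,"wx":0,"wy":0,"wz":0,"fingers":-1},{"dx":-0.01,"dy":0.01,"dz":0,"wx":0,"wy":0,"wz":0,"fingers":-1},{"dx":0,"dy":0,"dz":0,"wx":0,"wy":0,"wz":0,"fingers":-1},{"dx":0,"dy":0,"dz":0,"wx":0,"wy":0,"wz":0,"fingers":-1}]'
python3 - <<'E'
from h import *
from scipy.optimize import least_squares
th=65
b=np.array([.5433,-.2299]); a=np.radians(th)
go([*(b+.085*np.array([np.cos(a),np.sin(a)])),.195],th-90)
for cam in ["top","side"]:
    im,d=r.snapshot(cam); C=cloud(cam,d); cv2.imwrite(f"pics/{cam}2.png",im)
    P=C[d>0]; g=im[d>0].max(1)
    rr=np.hypot(*(P[:,:2]-b).T)
    z0=.195+.028  # expected rim z
    q=P[(rr<.07)&(abs(P[:,2]-z0)<.012)&(g>60)]
    q=q[(np.hypot(*(q[:,:2]-b).T)>.035)]
    f=lambda x:np.hypot(q[:,0]-x[0],q[:,1]-x[1])-.0465
    s=least_squares(f,[*b],loss="soft_l1",f_scale=.002)
    A=np.c_[q[:,:2]-b,np.ones(len(q))]
    print(cam,len(q),s.x.round(4),"tilt",np.linalg.lstsq(A,q[:,2],rcond=None)[0].round(4), "res",np.median(abs(s.fun)).round(4))
E
```

```text
time: 7.08
tool_pos: [0.5792, -0.1499, 0.1954]
orientation: [-3.14, -0.001, 1.135]
force: [-0.0, -0.1, -1.2]
width: 0.125
grasp_force: 60.0
wz total share 0.0 deg 0.0 | shift shares [-0.0067  0.0032  0.001 ] mm [-2.7  1.3  0.4] | from [ 0.5792 -0.1499  0.1954] t 7.1 w 0.125 F [-0.  -0.1 -1.2]
top 127 [ 0.5418 -0.2259] tilt [-0.0174  0.0259  0.22  ] res 0.0011
side 109 [ 0.5424 -0.2261] tilt [-0.0398 -0.0064  0.216 ] res 0.0012
```

View pics/side2.png

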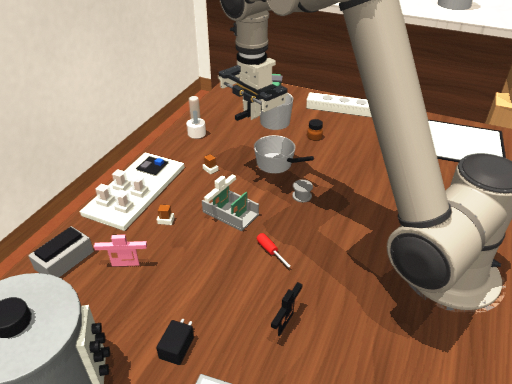

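The narrow pan hangs level over the wide one at about (275,110), and the rest of the bench is untouched. I'll correct by about 4 mm and lower it.

```bash
python3 -m jog '[{"dx":-0.007,"dy":0.006,"dz":0,"wx":0,"wy":0,"wz":0,"fingers":-1},{"dx":0,"dy":0,"dz":0.03,"wx":0,"wy":0,"wz":0,"fingers":-1},{"dx":0,"dy":0,"dz":0.05,"wx":0,"wy":0,"wz":0,"fingers":-1},{"dx":0,"dy":0,"dz":0.05,"wx":0,"wy":0,"wz":0,"fingers":-1},{"dx":0,"dy":0,"dz":0.05,"wx":0,"wy":0,"wz":0,"fingers":-1}]' && python3 -m jog '[{"dx":0,"dy":0,"dz":0.03,"wx":0,"wy":0,"wz":0,"fingers":-1},{"dx":0,"dy":0,"dz":0,"wx":0,"wy":0,"wz":0,"fingers":-1},{"dx":0,"dy":0,"dz":0,"wx":0,"wy":0,"wz":0,"fingers":-1}]'
python3 - <<'E'
from h import *
from scipy.optimize import least_squares
b=np.array([.5433,-.2299]); 
im,d=r.snapshot("top"); C=cloud("top",d)
P=C[d>0]; g=im[d>0].max(1); z=r.get_state()["tool_pos"]
for nm,z0,R,lo,hi in [("dip",z[2]+.028,.0465,.035,.053),("bath",.062,.0597,.056,.07)]:
    rr=np.hypot(*(P[:,:2]-b).T)
    q=P[(rr<hi)&(rr>lo)&(abs(P[:,2]-z0)<.006)&(g>60)]
    f=lambda x:np.hypot(q[:,0]-x[0],q[:,1]-x[1])-R
    s=least_squares(f,[*b],loss="soft_l1",f_scale=.002); print(nm,len(q),s.x.round(4),np.median(abs(s.fun)).round(4))
print(z)
E
```

```text
time: 7.6
tool_pos: [0.5808, -0.1535, 0.1236]
orientation: [3.141, -0.0, 1.136]
force: [0.2, 0.5, -1.5]
width: 0.12
grasp_force: 60.0
time: 7.85
tool_pos: [0.5805, -0.1537, 0.1118]
orientation: [-3.141, -0.0, 1.135]
force: [0.2, -0.6, -0.8]
width: 0.127
grasp_force: 60.0
dip 55 [ 0.5449 -0.2307] 0.001
bath 44 [ 0.5439 -0.2297] 0.0013
[ 0.58113179 -0.15402565  0.11274585]
```

```bash
python3 -m jog '[{"dx":0,"dy":0,"dz":0.03,"wx":0,"wy":0,"wz":0,"fingers":-1},{"dx":0,"dy":0,"dz":0.04,"wx":0,"wy":0,"wz":0,"fingers":-1},{"dx":0,"dy":0,"dz":0.03,"wx":0,"wy":0,"wz":0,"fingers":-1},{"dx":0,"dy":0,"dz":0.015,"wx":0,"wy":0,"wz":0,"fingers":-1},{"dx":0,"dy":0,"dz":0,"wx":0,"wy":0,"wz":0,"fingers":-1}]' && python3 -m jog '[{"dx":0,"dy":0,"dz":0.008,"wx":0,"wy":0,"wz":0,"fingers":-1},{"dx":0,"dy":0,"dz":0.008,"wx":0,"wy":0,"wz":0,"fingers":-1},{"dx":0,"dy":0,"dz":0.006,"wx":0,"wy":0,"wz":0,"fingers":-1},{"dx":0,"dy":0,"dz":0,"wx":0,"wy":0,"wz":0,"fingers":-1},{"dx":0,"dy":0,"dz":0,"wx":0,"wy":0,"wz":0,"fingers":-1}]'
```

```text
time: 8.32
tool_pos: [0.5805, -0.1542, 0.0658]
orientation: [-3.141, -0.0, 1.135]
force: [0.1, 0.5, -1.3]
width: 0.122
grasp_force: 60.0
time: 8.73
tool_pos: [0.5807, -0.1543, 0.0573]
orientation: [3.141, -0.0, 1.134]
force: [0.1, 0.1, -1.2]
width: 0.125
grasp_force: 60.0
```

```bash
python3 -m jog '[{"dx":0,"dy":0,"dz":0.004,"wx":0,"wy":0,"wz":0,"fingers":-1},{"dx":0,"dy":0,"dz":0.004,"wx":0,"wy":0,"wz":0,"fingers":-1},{"dx":0,"dy":0,"dz":0,"wx":0,"wy":0,"wz":0,"fingers":-1},{"dx":0,"dy":0,"dz":0,"wx":0,"wy":0,"wz":0,"fingers":-1}]' && python3 -m jog '[{"dx":0,"dy":0,"dz":0.003,"wx":0,"wy":0,"wz":0,"fingers":-1},{"dx":0,"dy":0,"dz":0,"wx":0,"wy":0,"wz":0,"fingers":-1},{"dx":0,"dy":0,"dz":0,"wx":0,"wy":0,"wz":0,"fingers":-1},{"dx":0,"dy":0,"dz":0,"wx":0,"wy":0,"wz":0,"fingers":-1}]'
```

```text
time: 9.07
tool_pos: [0.5806, -0.1543, 0.0538]
orientation: [-3.141, -0.0, 1.134]
force: [0.4, -0.2, -0.8]
width: 0.125
grasp_force: 60.0
time: 9.4
tool_pos: [0.5807, -0.1544, 0.0528]
orientation: [3.141, 0.0, 1.135]
force: [0.4, -0.7, -1.4]
width: 0.125
grasp_force: 60.0
```

```bash
python3 -m jog '[{"dx":0,"dy":0,"dz":0.003,"wx":0,"wy":0,"wz":0,"fingers":-1},{"dx":0,"dy":0,"dz":0,"wx":0,"wy":0,"wz":0,"fingers":-1},{"dx":0,"dy":0,"dz":0,"wx":0,"wy":0,"wz":0,"fingers":-1}]' | grep -E "pos|force" && python3 -m jog '[{"dx":0,"dy":0,"dz":0.003,"wx":0,"wy":0,"wz":0,"fingers":-1},{"dx":0,"dy":0,"dz":0,"wx":0,"wy":0,"wz":0,"fingers":-1},{"dx":0,"dy":0,"dz":0,"wx":0,"wy":0,"wz":0,"fingers":-1}]'| grep -E "pos|force"
python3 - <<'E'
from h import *
from scipy.optimize import least_squares
b=np.array([.5433,-.2299])
for cam in ["top","side"]:
    im,d=r.snapshot(cam); C=cloud(cam,d); cv2.imwrite(f"pics/{cam}3.png",im)
    P=C[d>0]; g=im[d>0].max(1)
    for nm,z0,R,lo,hi in [("dip",.08,.0465,.040,.053),("bath",.062,.0597,.056,.068)]:
        rr=np.hypot(*(P[:,:2]-b).T)
        q=P[(rr<hi)&(rr>lo)&(abs(P[:,2]-z0)<.007)&(g>60)]
        f=lambda x:np.hypot(q[:,0]-x[0],q[:,1]-x[1])-R
        s=least_squares(f,[*b],loss="soft_l1",f_scale=.002)
        print(cam,nm,len(q),s.x.round(4),np.median(abs(s.fun)).round(4),"z",np.median(q[:,2]).round(4),"tilt",np.linalg.lstsq(np.c_[q[:,:2]-b,np.ones(len(q))],q[:,2],rcond=None)[0].round(3))
E
```

```text
tool_pos: [0.5811, -0.1543, 0.0523]
force: [-0.7, 1.5, 5.1]
grasp_force: 60.0
tool_pos: [0.5815, -0.154, 0.0518]
force: [-1.9, 3.5, 11.1]
grasp_force: 60.0
top dip 58 [ 0.5453 -0.2301] 0.001 z 0.08 tilt [-0.05  -0.014  0.078]
top bath 91 [ 0.5438 -0.2294] 0.0012 z 0.0607 tilt [-0.02  -0.012  0.06 ]
side dip 64 [ 0.5443 -0.2307] 0.0013 z 0.0779 tilt [ 0.    -0.029  0.077]
side bath 83 [ 0.5416 -0.2289] 0.0011 z 0.0595 tilt [-0.004 -0.002  0.059]
```

Contact came at the expected height with the pans centred. I'll ease off, release and rise.

```bash
python3 -m jog '[{"dx":0,"dy":0,"dz":-0.003,"wx":0,"wy":0,"wz":0,"fingers":-1},{"dx":0,"dy":0,"dz":0,"wx":0,"wy":0,"wz":0,"fingers":-0.2},{"dx":0,"dy":0,"dz":0,"wx":0,"wy":0,"wz":0,"fingers":-0.2},{"dx":0,"dy":0,"dz":0,"wx":0,"wy":0,"wz":0,"fingers":-0.2},{"dx":0,"dy":0,"dz":0,"wx":0,"wy":0,"wz":0,"fingers":-0.2}]' && python3 -m jog '[{"dx":0,"dy":0,"dz":-0.02,"wx":0,"wy":0,"wz":0,"fingers":-0.2},{"dx":0,"dy":0,"dz":-0.05,"wx":0,"wy":0,"wz":0,"fingers":-0.2},{"dx":0,"dy":0,"dz":-0.1,"wx":0,"wy":0,"wz":0,"fingers":-0.2},{"dx":0,"dy":0,"dz":-0.1,"wx":0,"wy":0,"wz":0,"fingers":-0.2},{"dx":0,"dy":0,"dz":-0.05,"wx":0,"wy":0,"wz":0,"fingers":-0.2}]'
python3 - <<'E'
from h import *
from scipy.optimize import least_squares
b=np.array([.5433,-.2299])
for cam in ["top","side"]:
    im,d=r.snapshot(cam); C=cloud(cam,d); cv2.imwrite(f"pics/{cam}4.png",im)
    P=C[d>0]; g=im[d>0].max(1)
    for nm,z0,R,lo,hi in [("dip",.08,.0465,.040,.053),("bath",.062,.0597,.056,.068)]:
        rr=np.hypot(*(P[:,:2]-b).T)
        q=P[(rr<hi)&(rr>lo)&(abs(P[:,2]-z0)<.007)&(g>60)]
        f=lambda x:np.hypot(q[:,0]-x[0],q[:,1]-x[1])-R
        s=least_squares(f,[*b],loss="soft_l1",f_scale=.002)
        print(cam,nm,len(q),s.x.round(4),np.median(abs(s.fun)).round(4),"z",np.median(q[:,2]).round(4),"tilt",np.linalg.lstsq(np.c_[q[:,:2]-b,np.ones(len(q))],q[:,2],rcond=None)[0].round(3))
    h=P[(abs(P[:,2]-.077)<.006)&(np.hypot(*(P[:,:2]-b).T)>.06)&(np.hypot(*(P[:,:2]-b).T)<.15)&(P[:,1]>-.22)]
    if len(h): w=h[:,:2]-[.5445,-.2302]; print("handle",len(h),np.degrees(np.median(np.arctan2(w[:,1],w[:,0]))))
    # board
    q=P[(abs(P[:,2]-.1015)<.0065)&(np.hypot(*(P[:,:2]-[.5915,.0235]).T)<.03)]
    if len(q)>5: print("tab",len(q),cv2.minAreaRect(q[:,:2].astype(np.float32)*1000))
go([.5915,.0237,.12],-11.3)
print(r.get_state()["joint_positions"].round(2))
E
```

```text
time: 10.42
tool_pos: [0.5804, -0.1543, 0.0511]
orientation: [-3.141, -0.0, 1.134]
force: [-0.1, -1.2, -1.0]
width: 0.361
grasp_force: 0.0
time: 10.83
tool_pos: [0.5822, -0.1549, 0.1849]
orientation: [3.135, -0.0, 1.134]
force: [0.9, -0.4, 0.1]
width: 0.401
grasp_force: 0.0
top dip 0 [ 0.5433 -0.2299] nan z nan tilt [0. 0. 0.]
top bath 40 [ 0.5438 -0.2295] 0.0012 z 0.0604 tilt [0.007 0.057 0.063]
tab 56 ((591.8218994140625, 23.401901245117188), (29.62666130065918, 12.443588256835938), 78.09134674072266)
side dip 169 [ 0.5426 -0.2313] 0.0014 z 0.0772 tilt [-0.002  0.008  0.077]
side bath 118 [ 0.5418 -0.2291] 0.0013 z 0.0592 tilt [0.002 0.002 0.059]
handle 120 67.50965033190944
tab 60 ((591.0712890625, 24.711944580078125), (32.951087951660156, 14.219074249267578), 78.86016845703125)
wz total share -0.152 deg -13.7 | shift shares [ 0.4431 -0.068   0.1609] mm [177.2 -27.2  64.4] | from [ 0.5829 -0.1552  0.1849] t 10.9 w 0.401 F [ 0.8  0.5 -0.2]
[-0.39  0.51  1.37  0.    1.25  0.05]
  return _methods._mean(a, axis=axis, dtype=dtype,
  ret = ret.dtype.type(ret / rcount)
```

View pics/top4.png

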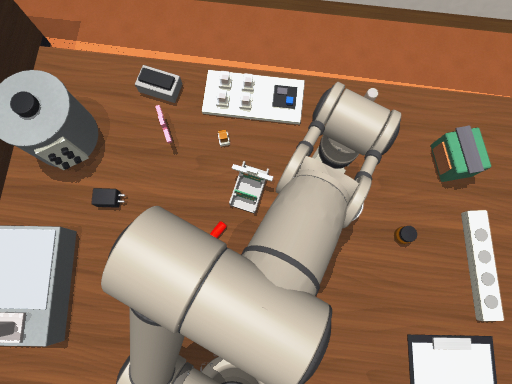

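The picture shows the bench undisturbed, with the rack and hanger still at (250,180) and relay_b hidden behind the arm. The narrow pan is home, its rim 18 mm above the wide pan's, as it should be. Next is the hanger tab.

```bash
python3 -m jog '[{"dx":0,"dy":0,"dz":0,"wx":0,"wy":0,"wz":-0.05,"fingers":-0.2},{"dx":0,"dy":0,"dz":0,"wx":0,"wy":0,"wz":-0.07,"fingers":-0.2},{"dx":0,"dy":0,"dz":0,"wx":0,"wy":0,"wz":-0.032,"fingers":-0.2},{"dx":0.04,"dy":-0.006,"dz":0,"wx":0,"wy":0,"wz":0,"fingers":-0.2},{"dx":0.07,"dy":-0.01,"dz":0,"wx":0,"wy":0,"wz":0,"fingers":-0.2}]' >/dev/null && python3 -m jog '[{"dx":0.09,"dy":-0.014,"dz":0.02,"wx":0,"wy":0,"wz":0,"fingers":-0.2},{"dx":0.09,"dy":-0.014,"dz":0.03,"wx":0,"wy":0,"wz":0,"fingers":-0.2},{"dx":0.09,"dy":-0.014,"dz":0.03,"wx":0,"wy":0,"wz":0,"fingers":-0.2},{"dx":0.05,"dy":-0.008,"dz":0.03,"wx":0,"wy":0,"wz":0,"fingers":-0.2},{"dx":0.013,"dy":-0.002,"dz":0.02,"wx":0,"wy":0,"wz":0,"fingers":-0.2}]' >/dev/null && python3 -m jog '[{"dx":0,"dy":0,"dz":0,"wx":0,"wy":0,"wz":0,"fingers":-0.2},{"dx":0,"dy":0,"dz":0,"wx":0,"wy":0,"wz":0,"fingers":-0.2},{"dx":0,"dy":0,"dz":0,"wx":0,"wy":0,"wz":0,"fingers":-0.2}]'
python3 - <<'E'
from h import *
go([.5915,.0238,.075],-11.4)
E
```

```text
time: 12.02
tool_pos: [0.5891, 0.0233, 0.1279]
orientation: [3.141, 0.0, 1.372]
force: [-0.3, 0.2, 0.7]
width: 0.401
grasp_force: 0.0
wz total share 0.0 deg 0.0 | shift shares [0.0025 0.0056 0.1322] mm [ 1.   2.2 52.9] | from [0.5891 0.0233 0.1279] t 12.0 w 0.401 F [-0.3  0.2  0.7]
```

```bash
python3 -m jog '[{"dx":0.002,"dy":0.005,"dz":0.02,"wx":0,"wy":0,"wz":0,"fingers":-0.2},{"dx":0,"dy":0,"dz":0.04,"wx":0,"wy":0,"wz":0,"fingers":-0.2},{"dx":0,"dy":0,"dz":0.04,"wx":0,"wy":0,"wz":0,"fingers":-0.2},{"dx":0,"dy":0,"dz":0.025,"wx":0,"wy":0,"wz":0,"fingers":-0.2},{"dx":0,"dy":0,"dz":0.007,"wx":0,"wy":0,"wz":0,"fingers":-0.2}]' 20 >/dev/null && python3 -m jog '[{"dx":0,"dy":0,"dz":0,"wx":0,"wy":0,"wz":0,"fingers":-0.2},{"dx":0,"dy":0,"dz":0,"wx":0,"wy":0,"wz":0,"fingers":-0.6},{"dx":0,"dy":0,"dz":0,"wx":0,"wy":0,"wz":0,"fingers":-0.6},{"dx":0,"dy":0,"dz":0,"wx":0,"wy":0,"wz":0,"fingers":-0.6}]' 20 && python3 -m jog '[{"dx":0,"dy":0,"dz":0,"wx":0,"wy":0,"wz":0,"fingers":-1},{"dx":0,"dy":0,"dz":0,"wx":0,"wy":0,"wz":0,"fingers":-1},{"dx":0,"dy":0,"dz":0,"wx":0,"wy":0,"wz":0,"fingers":-1},{"dx":0,"dy":0,"dz":0,"wx":0,"wy":0,"wz":0,"fingers":-1}]' 20
```

```text
time: 12.77
tool_pos: [0.5914, 0.0251, 0.0756]
orientation: [3.14, -0.0, 1.373]
force: [-0.5, 1.0, -0.1]
width: 0.235
grasp_force: 0.0
time: 13.1
tool_pos: [0.5912, 0.0252, 0.0753]
orientation: [3.141, -0.0, 1.373]
force: [0.9, -0.1, 3.4]
width: 0.131
grasp_force: 20.0
```

```bash
python3 -m jog '[{"dx":0,"dy":0,"dz":-0.01,"wx":0,"wy":0,"wz":0,"fingers":-1},{"dx":0,"dy":0,"dz":-0.02,"wx":0,"wy":0,"wz":0,"fingers":-1},{"dx":0,"dy":0,"dz":-0.025,"wx":0,"wy":0,"wz":0,"fingers":-1},{"dx":0,"dy":0,"dz":-0.025,"wx":0,"wy":0,"wz":0,"fingers":-1},{"dx":0,"dy":0,"dz":-0.03,"wx":0,"wy":0,"wz":0,"fingers":-1}]' && python3 -m jog '[{"dx":0,"dy":0,"dz":-0.04,"wx":0,"wy":0,"wz":0,"fingers":-1},{"dx":0,"dy":0,"dz":-0.05,"wx":0,"wy":0,"wz":0,"fingers":-1},{"dx":0,"dy":0,"dz":-0.05,"wx":0,"wy":0,"wz":0,"fingers":-1},{"dx":0,"dy":0,"dz":-0.04,"wx":0,"wy":0,"wz":0,"fingers":-1},{"dx":0,"dy":0,"dz":-0.02,"wx":0,"wy":0,"wz":0,"fingers":-1}]';  python3 -m jog '[{"dx":0,"dy":0,"dz":0,"wx":0,"wy":0,"wz":0,"fingers":-1}]' | grep pos
python3 - <<'E'
from h import *
im,d=r.snapshot("side"); C=cloud("side",d); cv2.imwrite("pics/s5.png",im[60:300,130:450])
P=C[d>0]; I=im[d>0].astype(int); p=r.get_state()["tool_pos"]
q=P[(np.hypot(*(P[:,:2]-p[:2]).T)<.07)&(P[:,2]>p[2]-.02)&(P[:,2]<p[2]+.012)&(I.min(1)>100)]
if len(q)>5: print("bar?",len(q),cv2.minAreaRect(q[:,:2].astype(np.float32)*1000),np.percentile(q[:,2],[2,50,98]).round(3))
go([.5432,-.2308,.195],-11.4)
E
```

```text
time: 13.52
tool_pos: [0.5903, 0.0253, 0.1197]
orientation: [-3.14, -0.0, 1.373]
force: [-1.2, 0.4, -0.9]
width: 0.13
grasp_force: 20.0
time: 13.93
tool_pos: [0.5912, 0.0252, 0.202]
orientation: [3.138, -0.001, 1.373]
force: [0.4, -0.1, -0.5]
width: 0.129
grasp_force: 20.0
tool_pos: [0.5915, 0.0252, 0.2014]
bar? 200 ((589.3903198242188, 25.575305938720703), (113.32865905761719, 34.011287689208984), 69.33480072021484) [0.194 0.204 0.21 ]
wz total share 0.001 deg 0.1 | shift shares [-0.6509  0.0097  0.0115] mm [-260.4    3.9    4.6] | from [0.5909 0.0252 0.1997] t 14.1 w 0.131 F [-0.1  1.5 -1.4]
```

View pics/s5.png

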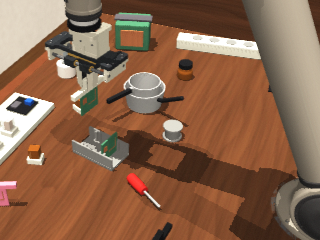

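The board hangs upright in the gripper at crop (88,95), the plain board is still in the rack, and the nested pans stand at (145,93). I'll turn the bar so it clears both handles.

```bash
python3 -m jog '[{"dx":0,"dy":0,"dz":0,"wx":0,"wy":0,"wz":-0.04,"fingers":-1},{"dx":0,"dy":0,"dz":0,"wx":0,"wy":0,"wz":-0.075,"fingers":-1},{"dx":0,"dy":0,"dz":0,"wx":0,"wy":0,"wz":-0.075,"fingers":-1},{"dx":0,"dy":0,"dz":0,"wx":0,"wy":0,"wz":-0.075,"fingers":-1},{"dx":0,"dy":0,"dz":0,"wx":0,"wy":0,"wz":-0.075,"fingers":-1}]' >/dev/null && python3 -m jog '[{"dx":0,"dy":0,"dz":0,"wx":0,"wy":0,"wz":-0.075,"fingers":-1},{"dx":0,"dy":0,"dz":0,"wx":0,"wy":0,"wz":-0.045,"fingers":-1},{"dx":0,"dy":0,"dz":0,"wx":0,"wy":0,"wz":0,"fingers":-1},{"dx":0,"dy":0,"dz":0,"wx":0,"wy":0,"wz":0,"fingers":-1}]'
python3 - <<'E'
from h import *
go([.5432,-.2308,.195],30)
E
```

```text
time: 14.82
tool_pos: [0.5902, 0.0252, 0.1975]
orientation: [-3.14, -0.001, 2.093]
force: [-0.1, -1.3, -0.8]
width: 0.132
grasp_force: 20.0
wz total share -0.001 deg -0.1 | shift shares [-0.4955 -0.4218  0.0064] mm [-198.2 -168.7    2.6] | from [0.5902 0.0252 0.1975] t 14.8 w 0.132 F [-0.1 -1.3 -0.8]
```

```bash
python3 -m jog '[{"dx":-0.02,"dy":-0.017,"dz":0,"wx":0,"wy":0,"wz":0,"fingers":-1},{"dx":-0.04,"dy":-0.034,"dz":0,"wx":0,"wy":0,"wz":0,"fingers":-1},{"dx":-0.055,"dy":-0.047,"dz":0,"wx":0,"wy":0,"wz":0,"fingers":-1},{"dx":-0.055,"dy":-0.047,"dz":0,"wx":0,"wy":0,"wz":0,"fingers":-1},{"dx":-0.055,"dy":-0.047,"dz":0,"wx":0,"wy":0,"wz":0,"fingers":-1}]' >/dev/null && python3 -m jog '[{"dx":-0.055,"dy":-0.047,"dz":0,"wx":0,"wy":0,"wz":0,"fingers":-1},{"dx":-0.055,"dy":-0.047,"dz":0,"wx":0,"wy":0,"wz":0,"fingers":-1},{"dx":-0.055,"dy":-0.047,"dz":0,"wx":0,"wy":0,"wz":0,"fingers":-1},{"dx":-0.05,"dy":-0.042,"dz":0,"wx":0,"wy":0,"wz":0,"fingers":-1},{"dx":-0.035,"dy":-0.03,"dz":0,"wx":0,"wy":0,"wz":0,"fingers":-1}]' >/dev/null && python3 -m jog '[{"dx":-0.015,"dy":-0.013,"dz":0,"wx":0,"wy":0,"wz":0,"fingers":-1},{"dx":-0.005,"dy":-0.004,"dz":0,"wx":0,"wy":0,"wz":0,"fingers":-1},{"dx":0,"dy":0,"dz":0,"wx":0,"wy":0,"wz":0,"fingers":-1},{"dx":0,"dy":0,"dz":0,"wx":0,"wy":0,"wz":0,"fingers":-1},{"dx":0,"dy":0,"dz":0,"wx":0,"wy":0,"wz":0,"fingers":-1}]'
python3 - <<'E'
from h import *
from scipy.optimize import least_squares
im,d=r.snapshot("side"); C=cloud("side",d); cv2.imwrite("pics/s6.png",cv2.resize(im[60:220,200:380],None,fx=3,fy=3,interpolation=cv2.INTER_CUBIC))
P=C[d>0]; I=im[d>0].astype(int); g=I.max(1); p=r.get_state()["tool_pos"]; b=np.array([.5432,-.2300])
grn=(I[:,1]>I[:,2]+15)&(I[:,1]>I[:,0]+5)
q=P[grn&(np.hypot(*(P[:,:2]-p[:2]).T)<.05)&(P[:,2]>.1)]
if len(q)>10:
    c=q.mean(0); n=np.linalg.svd(q-c)[2][2]; print("board",len(q),c.round(4),"normal",n.round(3),np.percentile(q[:,2],[1,99]).round(3))
for nm,z0,R,lo,hi in [("dip",.08,.0465,.040,.053),("bath",.062,.0597,.056,.068)]:
    rr=np.hypot(*(P[:,:2]-b).T); s_=P[(rr<hi)&(rr>lo)&(abs(P[:,2]-z0)<.007)&(g>60)]
    s=least_squares(lambda x:np.hypot(s_[:,0]-x[0],s_[:,1]-x[1])-R,b,loss="soft_l1",f_scale=.002); print(nm,len(s_),s.x.round(4),np.median(s_[:,2]).round(4))
go([.5432,-.2308,.0875],30)
E
```

```text
time: 16.07
tool_pos: [0.5443, -0.2296, 0.1987]
orientation: [3.141, -0.0, 2.097]
force: [1.1, 0.7, -1.1]
width: 0.131
grasp_force: 20.0
board 41 [ 0.5398 -0.2165  0.1663] normal [ 0.806  0.582 -0.11 ] [0.135 0.278]
dip 150 [ 0.5425 -0.231 ] 0.0774
bath 121 [ 0.5415 -0.2294] 0.0594
wz total share 0.002 deg 0.2 | shift shares [-0.0013 -0.004   0.2782] mm [ -0.5  -1.6 111.3] | from [ 0.5443 -0.2296  0.1988] t 16.1 w 0.131 F [ 0.   0.2 -0.6]
```

View pics/s6.png

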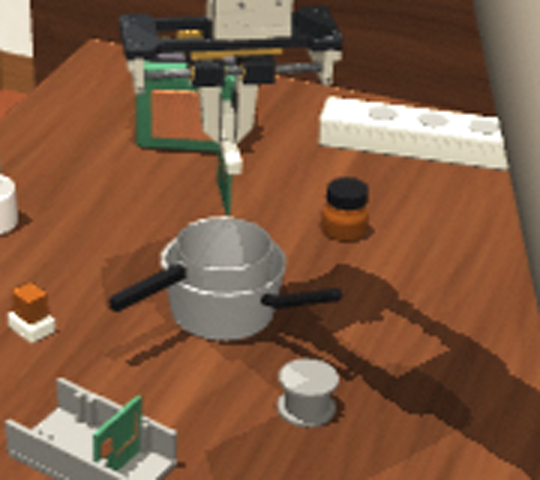

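The board is held upright, seen edge-on at crop (228,190), and sits centred above the nested pans. The handles are well apart. Lowering now.

```bash
python3 -m jog '[{"dx":-0.001,"dy":-0.004,"dz":0.02,"wx":0,"wy":0,"wz":0,"fingers":-1},{"dx":0,"dy":0,"dz":0.04,"wx":0,"wy":0,"wz":0,"fingers":-1},{"dx":0,"dy":0,"dz":0.05,"wx":0,"wy":0,"wz":0,"fingers":-1},{"dx":0,"dy":0,"dz":0.04,"wx":0,"wy":0,"wz":0,"fingers":-1},{"dx":0,"dy":0,"dz":0.03,"wx":0,"wy":0,"wz":0,"fingers":-1}]' && python3 -m jog '[{"dx":0,"dy":0,"dz":0.03,"wx":0,"wy":0,"wz":0,"fingers":-1},{"dx":0,"dy":0,"dz":0.025,"wx":0,"wy":0,"wz":0,"fingers":-1},{"dx":0,"dy":0,"dz":0.015,"wx":0,"wy":0,"wz":0,"fingers":-1},{"dx":0,"dy":0,"dz":0.01,"wx":0,"wy":0,"wz":0,"fingers":-1},{"dx":0,"dy":0,"dz":0,"wx":0,"wy":0,"wz":0,"fingers":-1}]' &&  python3 -m jog '[{"dx":0,"dy":0,"dz":0.005,"wx":0,"wy":0,"wz":0,"fingers":-1},{"dx":0,"dy":0,"dz":0,"wx":0,"wy":0,"wz":0,"fingers":-1},{"dx":0,"dy":0,"dz":0,"wx":0,"wy":0,"wz":0,"fingers":-1}]'
```

```text
time: 16.53
tool_pos: [0.5422, -0.2309, 0.1246]
orientation: [-3.141, -0.002, 2.097]
force: [-0.0, 0.4, -0.8]
width: 0.129
grasp_force: 20.0
time: 16.95
tool_pos: [0.5426, -0.2316, 0.0939]
orientation: [-3.141, -0.001, 2.096]
force: [-0.3, -0.6, -0.2]
width: 0.13
grasp_force: 20.0
time: 17.2
tool_pos: [0.5431, -0.2321, 0.0932]
orientation: [3.141, 0.001, 2.096]
force: [-0.4, 0.0, -0.8]
width: 0.128
grasp_force: 20.0
```

```bash
python3 -m jog '[{"dx":0,"dy":0,"dz":0.005,"wx":0,"wy":0,"wz":0,"fingers":-1},{"dx":0,"dy":0,"dz":0.004,"wx":0,"wy":0,"wz":0,"fingers":-1},{"dx":0,"dy":0,"dz":0.002,"wx":0,"wy":0,"wz":0,"fingers":-1},{"dx":0,"dy":0,"dz":0,"wx":0,"wy":0,"wz":0,"fingers":-1},{"dx":0,"dy":0,"dz":0,"wx":0,"wy":0,"wz":0,"fingers":-1}]' | grep -E "pos|force" && python3 -m jog '[{"dx":0,"dy":0,"dz":0.002,"wx":0,"wy":0,"wz":0,"fingers":-1},{"dx":0,"dy":0,"dz":0,"wx":0,"wy":0,"wz":0,"fingers":-1},{"dx":0,"dy":0,"dz":0,"wx":0,"wy":0,"wz":0,"fingers":-1}]' | grep -E "pos|force" ; python3 -m jog '[{"dx":0,"dy":0,"dz":0.002,"wx":0,"wy":0,"wz":0,"fingers":-1},{"dx":0,"dy":0,"dz":0,"wx":0,"wy":0,"wz":0,"fingers":-1},{"dx":0,"dy":0,"dz":0,"wx":0,"wy":0,"wz":0,"fingers":-1}]' | grep -E "pos|force"
```

```text
tool_pos: [0.5428, -0.2319, 0.0882]
force: [0.4, 0.3, -1.0]
grasp_force: 20.0
tool_pos: [0.5429, -0.232, 0.0876]
force: [-0.4, -0.2, -1.2]
grasp_force: 20.0
tool_pos: [0.543, -0.232, 0.0874]
force: [-1.9, 1.5, 5.7]
grasp_force: 20.0
```

Contact came at the expected height. Release and retreat straight up.

```bash
python3 -m jog '[{"dx":0,"dy":0,"dz":-0.001,"wx":0,"wy":0,"wz":0,"fingers":-1},{"dx":0,"dy":0,"dz":0,"wx":0,"wy":0,"wz":0,"fingers":-0.3},{"dx":0,"dy":0,"dz":0,"wx":0,"wy":0,"wz":0,"fingers":-0.3},{"dx":0,"dy":0,"dz":0,"wx":0,"wy":0,"wz":0,"fingers":-0.3},{"dx":0,"dy":0,"dz":0,"wx":0,"wy":0,"wz":0,"fingers":-0.3}]' && python3 -m jog '[{"dx":0,"dy":0,"dz":-0.02,"wx":0,"wy":0,"wz":0,"fingers":-0.3},{"dx":0,"dy":0,"dz":-0.05,"wx":0,"wy":0,"wz":0,"fingers":-0.3},{"dx":0,"dy":0,"dz":-0.1,"wx":0,"wy":0,"wz":0,"fingers":-0.3},{"dx":0,"dy":0,"dz":-0.1,"wx":0,"wy":0,"wz":0,"fingers":-0.3},{"dx":0,"dy":0,"dz":-0.05,"wx":0,"wy":0,"wz":0,"fingers":-0.3}]' && python3 -m jog '[{"dx":0,"dy":0,"dz":0,"wx":0,"wy":0,"wz":0,"fingers":-0.3},{"dx":0,"dy":0,"dz":0,"wx":0,"wy":0,"wz":0,"fingers":-0.3},{"dx":0,"dy":0,"dz":0,"wx":0,"wy":0,"wz":0,"fingers":-0.3}]'
python3 - <<'E'
from h import *
from scipy.optimize import least_squares
im,d=r.snapshot("side"); C=cloud("side",d); cv2.imwrite("pics/s7.png",cv2.resize(im[60:220,200:380],None,fx=3,fy=3,interpolation=cv2.INTER_CUBIC))
P=C[d>0]; I=im[d>0].astype(int); g=I.max(1); b=np.array([.5432,-.2300]); rr=np.hypot(*(P[:,:2]-b).T)
for nm,z0,R,lo,hi in [("dip",.078,.0465,.040,.053),("bath",.06,.0597,.056,.068)]:
    s_=P[(rr<hi)&(rr>lo)&(abs(P[:,2]-z0)<.006)&(g>60)]
    s=least_squares(lambda x:np.hypot(s_[:,0]-x[0],s_[:,1]-x[1])-R,b,loss="soft_l1",f_scale=.002); print(nm,len(s_),s.x.round(4),np.median(s_[:,2]).round(4),np.linalg.lstsq(np.c_[s_[:,:2]-b,np.ones(len(s_))],s_[:,2],rcond=None)[0].round(3))
for lo,hi in [(.086,.096),(.1,.13)]:
    q=P[(rr<.075)&(P[:,2]>lo)&(P[:,2]<hi)&(I.min(1)>90)]
    if len(q)>5: print(len(q),cv2.minAreaRect(q[:,:2].astype(np.float32)*1000),np.percentile(q[:,2],[5,50,99]).round(4))
E
```

```text
time: 18.53
tool_pos: [0.5428, -0.2319, 0.0868]
orientation: [-3.142, -0.0, 2.096]
force: [0.6, 0.5, 0.2]
width: 0.337
grasp_force: 0.0
time: 18.95
tool_pos: [0.5442, -0.2327, 0.2207]
orientation: [3.138, 0.006, 2.096]
force: [0.4, 0.3, -0.5]
width: 0.352
grasp_force: 0.0
time: 19.2
tool_pos: [0.5423, -0.2316, 0.2143]
orientation: [-3.141, -0.001, 2.096]
force: [-0.8, 0.1, -0.8]
width: 0.35
grasp_force: 0.0
dip 157 [ 0.5425 -0.2307] 0.0775 [-0.003  0.002  0.077]
bath 127 [ 0.5416 -0.2294] 0.059 [ 0.003 -0.005  0.059]
73 ((542.3555908203125, -232.09292602539062), (13.214715957641602, 121.9194564819336), 30.330244064331055) [0.0875 0.0906 0.0953]
43 ((541.2772216796875, -230.31234741210938), (11.550714492797852, 28.19683074951172), 24.31062126159668) [0.1023 0.1134 0.1178]
```

View pics/s7.png

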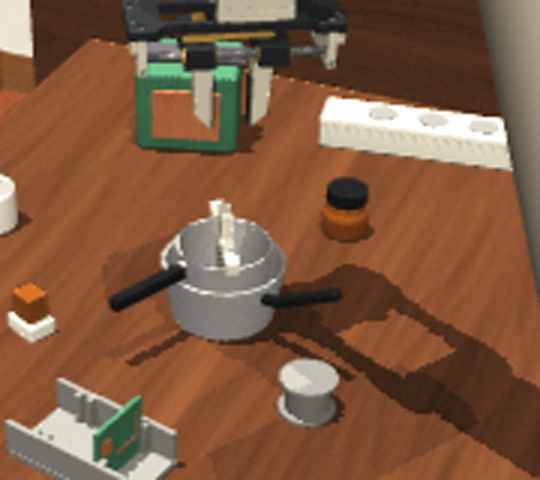

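The bar rests across the narrow pan's rim at crop (225,240), with its tab upright. The gripper is clear and the handles are far apart.

```bash
python3 -c "
from station import r; print(r.finish_job())"
```

```text
the job is handed in; nothing more can be done
None
```

I handed the job in at about 19 s of the 64 s; no verdict came back. By the last images, the narrow pan stands home in the wide one with the handles about 90° apart, and the hanger board hangs upright across its rim with nothing else seen to have moved.

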